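# Rack the brass hand lens in the slide rule drawer

### The arm

A 6-joint arm with a two-finger parallel gripper is mounted at the origin on the work surface. World frame = base frame: x ahead of the robot, y to its left, z up, the work surface at z = 0. Lengths are in mm, angles in degrees, forces in N, time in s.
With the tool pointing down it reaches from about 350 to 875 mm from the base axis. Payload 15.5 kg.
Tool frame: the origin (TCP) lies midway between the tips of the shut fingers; the grasp point (between the pads) lies 19 mm behind it (ctrl.hold_point_z is the distance from the TCP to the grasp point, in mm); z points along the fingers, y is the direction in which the jaws open and shut (so a half turn about z gives the same grasp; the last joint's range is limited). The gripper opens to 85 mm and grips with 20 to 120 N. Pads are 22 mm wide; open, the fingers measure 114 mm over their backs; the gripper's body (76 mm by 85 mm) begins 54 mm behind the grasp point. The pads swing forward as they close: fully open they stand 13 mm farther back than shut.
Start: joints at [-70.101, 28.281, 77.091, -0, 74.628, -5.472], TCP at [267.796, -564.723, 231.277] pointing down, gripper open.
Joint ranges: [-166.48, 166.48], [-47.26, 123.95], [12.59, 153.08], [-70.14, 250.14], [6.76, 159.57], [-176.63, 176.63]. Speed limits (degrees/s): [108.29, 108.29, 147.25, 172.46, 172.46, 172.46].

### API

Orientations are given as a 3x3 rotation matrix whose columns are the frame's x, y, z axes.
In Python, from plant import ctrl gives the robot as it stands.
- The arm moves only by the tool move_arm, never from a script. Its argument "targets" is a list of rows, each a list of 3 entries, a list of its own where there are three numbers: the shift along the tool's x, y, z in units of 2 cm (1.0 is 2 cm), then the turn, a rotation vector about the tool's x, y, z in units of 0.12 rad (1.0 is 0.12 rad), then the gripper command: -1 is shut, 1 is fully open, values between are in proportion. A call has 1 to 12 rows; each row shifts and turns the commanded pose from where the row before left it, along the tool's axes as they then stand; what a row does not reach is not made up. A row lasts 1/12 s, in which the tool goes at most 41.7 mm and 7.16 degrees, less where a joint would pass 70% of its speed; a pose out of reach is approached as far as the arm can. A call with a number of a shift or a turn outside -1 to 1 is refused whole. A call with a gripper value outside its range is refused whole. The fingers move at their own pace and stop on an object; "squeeze" is the grip in N (left out, the last holds). Time passes only in rows, so rows that do not move let the fingers close. It gives the time, the measured TCP pose, the force and the opening at its end, in the units of the state.
- ctrl.state(): the state, without advancing time (a new reading comes with each control period).
- ctrl.snapshot(name): name is "scene" or "top"; returns a dict with "pixels" (480x640x3 uint8, red, green, blue), "K" (3x3 intrinsics, pixels), "k1" (the pictures are not rectified: a ray, as slopes to the right and down, at radius r is drawn at 1 + k1 r^2 times it, then the intrinsics apply), "extrinsics" (4x4, takes a point from camera to world coordinates). Camera axes: x right, y up, looking along -z (the intrinsics and any distortion apply to the point x, -y, -z); pixel columns grow to the right and rows downward; lengths in mm; the calibration is good to about 2 mm. A picture is of the moment at which its call begins. There is no depth.
- ctrl.hand_in(): hands the job in, once; it reports no verdict.
The state is a dict: "clock": time; "joint_positions": joint angles; "dq": joint speeds; "joint_efforts": joint torques, N m; "eef_pos": TCP position; "tool_rot": TCP orientation; "contact_force": force on the tool from outside, world axes, zero at the start; "torque": the same for the moment, N m; "width": finger opening in mm.
Only numpy, scipy, OpenCV 4.12 (cv2) and the standard library are available. Lean on these libraries where they do the work, as an engineer would, in place of code of your own. Each camera call takes 0.05 s, during which the arm holds its last target. There are 200 camera calls.

### The job

Take the round brass hand lens from its sloping wooden stand and stand it upright between the tines of the little rack, in any one of its gaps, resting on both wooden rails. Lower it in rather than dropping it, let go, and leave the blue tin lid (on the other, identical stand) and the blue canister where they are.

Things in the scene. Friction and masses are not known exactly. Their poses are not given: they have to be found in the camera images.
- lens_center (a point): Centre of the hand lens: flat disc 70 mm across, 10 mm thick, brass rim, pale glass, 130 to 220 g. x = disc axis, square to its faces. Starts leaning 20 deg, top towards the robot side, on a fixed pale wood stand: ledge below, two back posts 36 mm tall and 40 mm apart, so its upper half is free for fingers pinching its thickness on the mid-line. Lift it out along its own plane.
- rack_gap (a point): Fixed rack: centre of its middle gap, level with the tops of its two dark rails (12 mm above drawer floor). x along the 108 mm rails, across the gaps; z up. Metal tines 5 mm thick at x -42, -14, 14, 42 and y -24, 24 mm reach 36 mm above this point: 3 gaps at x -28, 0, 28, each 23 mm clear. A disc in a gap has its axis along x, its centre 30 mm above this point; fingers fit between the tines.
- lid_center (a point): Centre of the canister's faded blue enamel tin lid, not to be moved: a disc like the lens in size (70 mm across, 10 mm thick, 60 g), leaning in the same way on an identical stand. x = its axis. The drawer floor is flat amber plywood 12 mm above the work surface; its walls reach 65 mm and nothing in it more than 105 mm above the work surface.
- canister_center (a point): Centre, half-way up, of the open faded blue tin canister, not to be moved: 72 mm across, 58 mm tall, loose on the drawer floor in its far part. A grey stapler and a white slide rule, both fixed and under 45 mm tall, lie in that far strip too. z is up.
Not all that is in view belongs to the job. Of the things like the part that bears lens_center, leave any that is green or purple; of the rest the larger one is meant.

How it is judged:
By the outcome, as a careful person would: the job done as asked, in the order asked, and still so for the second after the job is handed in, with the robot touching nothing.
It also fails if it takes over 38 s, if anything falls off the work surface, if the arm or the gripper's body presses on something with over 40 N, if the wrist force passes 120 N, or if a joint passes its speed limit or range.

## Working session

There is one attempt and no reset: what is moved stays moved. The work goes in short steps, Python scripts to look and compute and a tool call to move; the robot and the scene stay as the last step left them, time stands still between calls to the robot, and variables do not carry over. Pictures are saved under pics/ and viewed, about 8 in all and at most 12, crops included, and the job is handed in when it is done.

Besides the shell and the picture viewer there is one more tool, called after "Emit:" as name(argument=value, ...) on one line, values as JSON. move_arm: Moves the arm, as the interface text tells. Its arguments: {"type":"object","properties":{"targets":{"type":"array"},"squeeze":{"type":"number"}},"required":["targets"]}

```bash
ls; mkdir -p pics
python3 - <<'E'
from plant import ctrl
import cv2,pickle
for n in ("scene","top"):
    s=ctrl.snapshot(n); cv2.imwrite(f"pics/{n}0.png",s["pixels"][:,:,::-1]); pickle.dump(s,open(f"pics/{n}0.pkl","wb"))
    print(n,s["K"],s["k1"],s["extrinsics"])
print(ctrl.state(), ctrl.hold_point_z)
E
```

```text
pics
scene [[537.31281479   0.         316.98340038]
 [  0.         537.31281479 238.96089427]
 [  0.           0.           1.        ]] -0.11088700106724557 [[ 4.56455684e-02 -7.93131489e-01  6.07337569e-01  1.35659922e+03]
 [ 9.98938871e-01  3.25074102e-02 -3.26251543e-02  5.13398785e+01]
 [ 6.13306572e-03  6.08182299e-01  7.93773694e-01  1.21164294e+03]
 [ 0.00000000e+00  0.00000000e+00  0.00000000e+00  1.00000000e+00]]
top [[472.91919933   0.         315.82815476]
 [  0.         472.91919933 234.92531515]
 [  0.           0.           1.        ]] -0.04727824177236895 [[ 1.45518862e-02  9.96688983e-01 -7.99957116e-02  3.85423064e+02]
 [-9.99350337e-01  1.71355215e-02  3.17061127e-02  1.16147400e+02]
 [ 3.29719015e-02  7.94823576e-02  9.96290825e-01  1.16050904e+03]
 [ 0.00000000e+00  0.00000000e+00  0.00000000e+00  1.00000000e+00]]
{'clock': 0.1, 'joint_positions': array([-7.01036467e+01,  2.83110455e+01,  7.71247505e+01, -7.98945955e-04,
        7.46272003e+01, -5.47117982e+00]), 'dq': array([ 0.00948295, -0.05410139, -0.03345953, -0.08297742,  0.01845331,
       -0.03642011]), 'joint_efforts': array([ 2.25972442e-03, -8.83585095e+01, -3.84561110e+01, -3.96669338e-05,
        5.19343463e-03,  3.43495242e-05]), 'eef_pos': array([ 267.6567851 , -564.42457441,  230.75598244]), 'tool_rot': array([[ 9.03576637e-01,  4.28426321e-01, -3.86821079e-04],
       [ 4.28426486e-01, -9.03576055e-01,  1.02928603e-03],
       [ 9.14509622e-05, -1.09576321e-03, -9.99999395e-01]]), 'contact_force': array([-0.00483076,  0.40045783, -0.46133273]), 'torque': array([-0.03695165, -0.03406341, -0.00994541]), 'width': 85.41172061613294} 18.700000000000003
```

View pics/scene0.png

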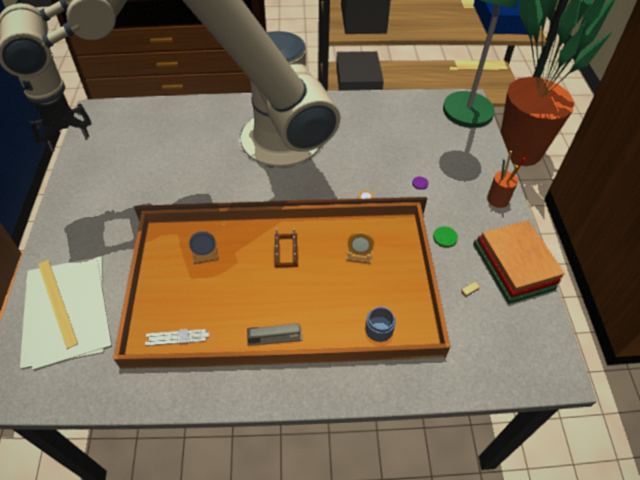

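View pics/top0.png

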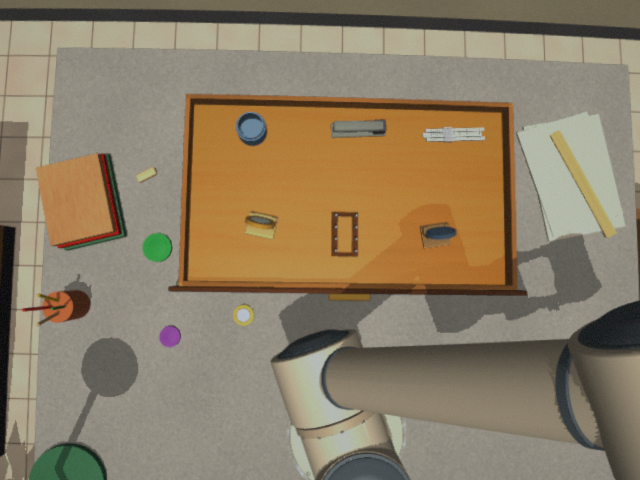

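```bash
cat > h.py <<'E'
import numpy as np,cv2,pickle
from plant import ctrl
def load(n): return pickle.load(open(f"pics/{n}.pkl","rb"))
def ray(s,u,v):
    K=s["K"]; p=cv2.undistortPoints(np.array([[[u,v]]],float),K,np.array([s["k1"],0,0,0,0.]))[0,0]
    E=s["extrinsics"]; d=E[:3,:3]@np.array([p[0],-p[1],-1]); return E[:3,3],d/np.linalg.norm(d)
def onz(s,u,v,z):
    o,d=ray(s,u,v); return o+d*(z-o[2])/d[2]
def tri(s1,p1,s2,p2):
    o1,d1=ray(s1,*p1); o2,d2=ray(s2,*p2)
    t=np.linalg.lstsq(np.c_[d1,-d2],o2-o1,rcond=None)[0]
    a,b=o1+t[0]*d1,o2+t[1]*d2; return (a+b)/2,np.linalg.norm(a-b)
def proj(s,P):
    E=s["extrinsics"]; c=(np.asarray(P,float)-E[:3,3])@E[:3,:3]; c=c*[1,-1,-1]
    return cv2.projectPoints(c.reshape(-1,1,3),np.zeros(3),np.zeros(3),s["K"],np.array([s["k1"],0,0,0,0.]))[0].reshape(-1,2)
E
python3 - <<'E'
from h import *
a,b=load("top0")["pixels"],load("scene0")["pixels"]
c=lambda im,x,y,w,h:cv2.resize(im[y:y+h,x:x+w],(390,290),interpolation=cv2.INTER_CUBIC)
o=np.vstack([np.hstack([c(a,232,195,60,45),c(a,315,200,60,45)]),np.hstack([c(b,330,222,60,45),c(b,257,225,60,45)])])
cv2.imwrite("pics/c1.png",o[:,:,::-1])
s,t=load("scene0"),load("top0")
print("lens",tri(t,(261,221),s,(361,245)),"lid",tri(t,(440,232),s,(203,245)))
print("small",onz(t,243,315,5),onz(s,366,196,5))
E
```

```text
lens (array([503.93198908, 212.11994939,  64.4087537 ]), np.float64(5.761484948665433)) lid (array([ 485.55379386, -209.39599298,   63.71604166]), np.float64(3.994444028275938))
small [281.32161643 252.39646557   5.        ] [276.08253436 256.37282478   5.        ]
```

View pics/c1.png

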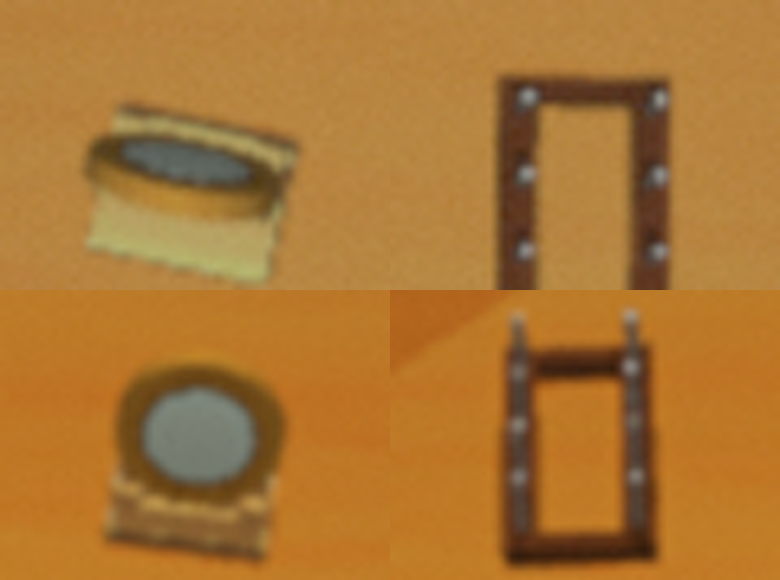

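```bash
cat > m.py <<'E'
from h import *
def glass(s,box):
    x,y,w,h=box; im=s["pixels"][y:y+h,x:x+w]
    k=6; big=cv2.resize(im,None,fx=k,fy=k,interpolation=cv2.INTER_CUBIC)
    hsv=cv2.cvtColor(big,cv2.COLOR_RGB2HSV); m=((hsv[...,1]<75)&(hsv[...,2]>70)).astype(np.uint8)
    c=max(cv2.findContours(m,0,1)[0],key=cv2.contourArea)
    (cx,cy),ax,an=cv2.fitEllipse(c)
    return (x+(cx+.5)/k-.5,y+(cy+.5)/k-.5),np.array(ax)/k,an
def tips(s,box):
    x,y,w,h=box; k=8; big=cv2.resize(s["pixels"][y:y+h,x:x+w],None,fx=k,fy=k,interpolation=cv2.INTER_CUBIC).astype(int)
    f=big[...,2].astype(np.uint8)  # blue: wood has little
    m=(f>95).astype(np.uint8); n,l,st,ce=cv2.connectedComponentsWithStats(m)
    return [(x+(ce[i][0]+.5)/k-.5,y+(ce[i][1]+.5)/k-.5,st[i][4]/k/k) for i in range(1,n) if st[i][4]>30]
E
python3 - <<'E'
from m import *
np.set_printoptions(precision=2,suppress=True)
t,s=load("top0"),load("scene0")
g1=glass(t,(244,210,36,24)); g2=glass(s,(345,230,34,32)); print(g1,g2); print(tri(t,g1[0],s,g2[0]))
for p in tips(t,(326,206,36,56)): print(np.array(p),onz(t,p[0],p[1],60))
for p in tips(s,(268,222,38,50)): print(np.array(p),onz(s,p[0],p[1],60))
# stand upper edge (top view crop->px), lid/stand corners on planes
f=lambda x,y:(232+x/6.5,195+y/6.44)
for p in [(115,105),(298,140),(268,280),(88,245)]: print(p,onz(t,*f(*p),20))
g=lambda x,y:(330+x/6.5,222+(y-290)/6.44)
for p in [(105,540),(265,560)]: print(p,onz(s,*g(*p),12))
E
```

```text
((260.1568069458008, 219.7053591410319), array([ 5.25, 19.89]), 100.47286987304688) ((360.1550000508626, 244.1653149922689), array([14.36, 17.1 ]), 96.7484130859375)
(array([506.02, 211.39,  71.05]), np.float64(1.3931150764676916))
[335.86 214.51   3.92] [522.66  34.79  60.  ]
[356.18 214.95   3.72] [522.54 -13.1   60.  ]
[335.75 226.46   4.08] [494.47  34.73  60.  ]
[356.14 226.75   3.86] [494.65 -13.23  60.  ]
[335.53 238.38   3.39] [466.48  34.93  60.  ]
[356.09 238.55   3.25] [466.9  -13.31  60.  ]
[335.45 250.2    3.66] [438.82  34.81  60.  ]
[355.91 250.51   4.  ] [438.87 -13.12  60.  ]
[293.54 228.53   2.34] [436.85  36.11  60.  ]
[293.57 236.43   2.86] [464.23  35.68  60.  ]
[276.27 245.44   1.69] [492.82 -11.17  60.  ]
[294.35 253.36   1.5 ] [520.95  36.66  60.  ]
[276.4  253.55   1.36] [519.61 -10.81  60.  ]
(115, 105) [531.62 240.9   20.  ]
(298, 140) [519.61 172.54  20.  ]
(268, 280) [466.63 182.55  20.  ]
(88, 245) [478.64 249.53  20.  ]
(105, 540) [517.09 176.79  12.  ]
(265, 560) [530.22 243.01  12.  ]
```

```bash
cat > plan.py <<'E'
from h import *
from scipy.spatial.transform import Rotation as Ro
np.set_printoptions(precision=3,suppress=True)
C=np.array([502.3,212,69.7]); yw=np.radians(-10); l=np.radians(20)
n=np.array([np.cos(l)*np.cos(yw),np.cos(l)*np.sin(yw),np.sin(l)])
u=np.array([-np.sin(l)*np.cos(yw),-np.sin(l)*np.sin(yw),np.cos(l)])
Rg=np.c_[np.cross(n,-u),n,-u]
def flat(d):
    y=np.array([np.cos(np.radians(d)),np.sin(np.radians(d)),0]); z=np.array([0,0,-1.]); return np.c_[np.cross(y,z),y,z]
def plan(P,R):
    st=ctrl.state(); T=st["tool_rot"]
    print("turn units",Ro.from_matrix(T.T@R).as_rotvec()/0.12,
      "| shift, now",T.T@(np.array(P)-st["eef_pos"])/20,"| shift after turn",R.T@(np.array(P)-st["eef_pos"])/20)
    print("t",st["clock"],"pos",st["eef_pos"],"q",st["joint_positions"],"w",st["width"],"F",st["contact_force"])
E
python3 -c "
from plan import *
plan([470,216,200],flat(-10)); print(Rg)"
```

```text
turn units [-0.008 -0.005 -7.946] | shift, now [ 25.859 -30.923   1.574] | shift after turn [40.185  3.187  1.538]
t 0.1 pos [ 267.657 -564.425  230.756] q [-70.104  28.311  77.125  -0.001  74.627  -5.471] w 85.41172061613294 F [-0.005  0.4   -0.461]
[[ 0.174  0.925  0.337]
 [ 0.985 -0.163 -0.059]
 [ 0.     0.342 -0.94 ]]
```

Emit:
move_arm(targets=[[[0,0,0],[0,0,-0.99],1],[[0,0,0],[0,0,-0.99],1],[[0,0,0],[0,0,-0.99],1],[[0,0,0],[0,0,-0.99],1],[[0,0,0],[0,0,-0.99],1],[[0,0,0],[0,0,-0.99],1],[[0,0,0],[0,0,-0.99],1],[[0,0,0],[0,0,-0.99],1],[[0.5,0.04,0.02],[0,0,0],1],[[1,0.08,0.04],[0,0,0],1],[[1,0.08,0.04],[0,0,0],1],[[1,0.08,0.04],[0,0,0],1]])

```text
clock: 1.1
eef_pos: [285.8, -495.2, 228.1]
tool_rot: [[0.182, 0.983, -0.0], [0.983, -0.182, 0.001], [0.001, -0.0, -1.0]]
contact_force: [0.3, 0.1, -0.1]
width: 85.3
```

Emit:
move_arm(targets=[[[1,0.08,0.04],[0,0,0],1],[[1,0.08,0.04],[0,0,0],1],[[1,0.08,0.04],[0,0,0],1],[[1,0.08,0.04],[0,0,0],1],[[1,0.08,0.04],[0,0,0],1],[[1,0.08,0.04],[0,0,0],1],[[1,0.08,0.04],[0,0,0],1],[[1,0.08,0.04],[0,0,0],1],[[1,0.08,0.04],[0,0,0],1],[[1,0.08,0.04],[0,0,0],1],[[1,0.08,0.04],[0,0,0],1],[[1,0.08,0.04],[0,0,0],1]])

```text
clock: 2.1
eef_pos: [346.7, -262.2, 218.7]
tool_rot: [[0.182, 0.983, -0.0], [0.983, -0.182, 0.0], [0.0, -0.0, -1.0]]
contact_force: [-0.5, -0.9, -0.7]
width: 85.1
```

Emit:
move_arm(targets=[[[1,0.08,0.04],[0,0,0],1],[[1,0.08,0.04],[0,0,0],1],[[1,0.08,0.04],[0,0,0],1],[[1,0.08,0.04],[0,0,0],1],[[1,0.08,0.04],[0,0,0],1],[[1,0.08,0.04],[0,0,0],1],[[1,0.08,0.04],[0,0,0],1],[[1,0.08,0.04],[0,0,0],1],[[1,0.08,0.04],[0,0,0],1],[[1,0.08,0.04],[0,0,0],1],[[1,0.08,0.04],[0,0,0],1],[[1,0.08,0.04],[0,0,0],1]])

```text
clock: 3.1
eef_pos: [407.7, -29.7, 209.2]
tool_rot: [[0.182, 0.983, -0.0], [0.983, -0.182, 0.0], [0.0, -0.0, -1.0]]
contact_force: [0.4, -0.9, 0.4]
width: 85.5
```

```bash
python3 -c "
from plan import *
plan([470,216,200],Rg)"
```

```text
turn units [-2.911  0.011 -0.066] | shift, now [12.645  0.835  0.459] | shift after turn [12.638  0.723  0.751]
t 3.1 pos [407.677 -29.678 209.163] q [-12.552  12.649 107.383   0.005  59.984  -2.097] w 85.46622562955669 F [ 0.385 -0.867  0.447]
```

Emit:
move_arm(targets=[[[1,0.06,0.04],[0,0,0],1],[[1,0.06,0.04],[0,0,0],1],[[1,0.06,0.04],[0,0,0],1],[[1,0.06,0.04],[0,0,0],1],[[1,0.06,0.04],[0,0,0],1],[[1,0.06,0.04],[0,0,0],1],[[1,0.06,0.04],[0,0,0],1],[[1,0.06,0.04],[0,0,0],1],[[1,0.06,0.04],[0,0,0],1],[[1,0.06,0.04],[0,0,0],1],[[1,0.06,0.04],[0,0,0],1],[[0.6,0.06,0.0],[0,0,0],1]])

```text
clock: 4.1
eef_pos: [462.9, 196.4, 200.2]
tool_rot: [[0.18, 0.984, -0.0], [0.984, -0.18, 0.0], [0.0, -0.0, -1.0]]
contact_force: [0.5, -0.1, 0.6]
width: 85.1
```

Emit:
move_arm(targets=[[[0,0,0],[-0.97,0,-0.02],0.2],[[0,0,0],[-0.97,0,-0.02],0.2],[[0,0,0],[-0.97,0,-0.02],0.2],[[0,0,0],[0,0,0],0.2]])

```text
clock: 4.43
eef_pos: [459.5, 194.3, 199.5]
tool_rot: [[0.171, 0.925, 0.34], [0.985, -0.16, -0.06], [-0.001, 0.346, -0.938]]
contact_force: [-0.9, -0.4, -1.3]
width: 51.4
```

Run:
```python
from plan import *
from m import *
plan(C+60*u,Rg); print(ctrl.state()["tool_rot"])
out=[]
for k,b in (("top",(220,180,80,60)),("scene",(320,205,80,60))):
    s=ctrl.snapshot(k); pickle.dump(s,open(f"pics/{k}1.pkl","wb")); x,y,w,h=b
    out.append(cv2.resize(s["pixels"][y:y+h,x:x+w],(400,300),interpolation=cv2.INTER_CUBIC))
cv2.imwrite("pics/c2.png",np.hstack(out)[:,:,::-1])
```

```text
turn units [0.032 0.001 0.025] | shift, now [ 1.246 -0.395  3.765] | shift after turn [ 1.245 -0.384  3.766]
t 4.4333 pos [459.511 194.267 199.495] q [ 23.402  15.209 110.095 -17.627  38.945  45.46 ] w 51.3669893290468 F [-0.948 -0.401 -1.288]
[[ 0.171  0.925  0.34 ]
 [ 0.985 -0.16  -0.06 ]
 [-0.001  0.346 -0.938]]
```

View pics/c2.png

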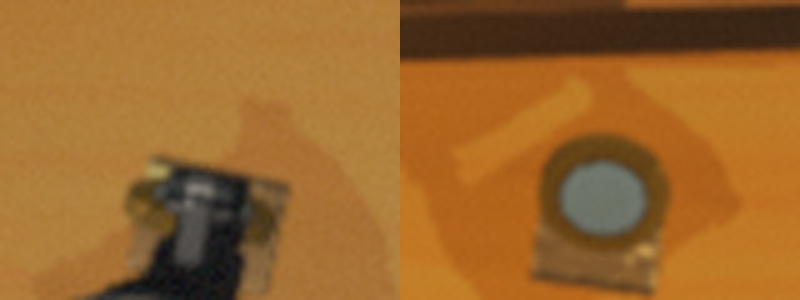

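Emit:
move_arm(targets=[[[0.62,-0.2,0],[0.03,0,0.02],0.2],[[0.62,-0.19,0],[0,0,0],0.2],[[0,0,0.75],[0,0,0],0.2],[[0,0,0.75],[0,0,0],0.2],[[0,0,0.75],[0,0,0],0.2],[[0,0,0.75],[0,0,0],0.2],[[0,0,0.77],[0,0,0],0.2],[[0,0,0],[0,0,0],0.2]])

```text
clock: 5.2
eef_pos: [486.6, 215.0, 124.8]
tool_rot: [[0.175, 0.928, 0.33], [0.985, -0.164, -0.06], [-0.002, 0.335, -0.942]]
contact_force: [-1.0, -0.1, -0.6]
width: 51.3
```

Run:
```python
from plan import *
plan(C+3*u,Rg)
out=[]
for k,b in (("top",(220,180,80,60)),("scene",(320,195,80,60))):
    s=ctrl.snapshot(k); pickle.dump(s,open(f"pics/{k}2.pkl","wb")); x,y,w,h=b
    im=cv2.resize(s["pixels"][y:y+h,x:x+w],(400,300),interpolation=cv2.INTER_CUBIC)
    for P,c in ((ctrl.state()["eef_pos"],(255,0,0)),(C+35*u,(0,255,0))):
        q=(proj(s,P)[0]+.5-[x,y])*5; cv2.circle(im,tuple(int(v) for v in q),4,c,1)
    out.append(im)
cv2.imwrite("pics/c3.png",np.hstack(out)[:,:,::-1])
```

```text
turn units [-0.058  0.019 -0.007] | shift, now [-0.007 -0.173  2.714] | shift after turn [-0.013 -0.192  2.713]
t 5.2 pos [486.604 215.023 124.813] q [ 24.319  25.108 110.242 -22.294  30.232  52.313] w 51.276446866554984 F [-1.035 -0.099 -0.57 ]
```

View pics/c3.png

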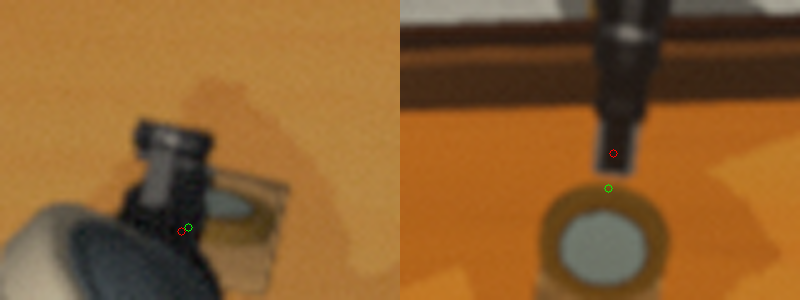

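Emit:
move_arm(targets=[[[0,-0.18,0],[-0.05,0,0],0.2],[[0,0,0.5],[0,0,0],0.2],[[0,0,0.5],[0,0,0],0.2],[[0,0,0.5],[0,0,0],0.2],[[0,0,0.5],[0,0,0],0.2],[[0,0,0.4],[0,0,0],0.2],[[0,0,0.3],[0,0,0],0.2],[[0,0,0],[0,0,0],0.2]])

```text
clock: 5.97
eef_pos: [500.6, 212.9, 73.5]
tool_rot: [[0.172, 0.925, 0.338], [0.985, -0.161, -0.06], [-0.001, 0.343, -0.939]]
contact_force: [-0.3, 0.9, 0.2]
width: 51.3
```

Run:
```python
from plan import *
plan(C+3*u,Rg)
s=ctrl.snapshot("scene"); x,y,w,h=320,195,80,60
im=cv2.resize(s["pixels"][y:y+h,x:x+w],(800,600),interpolation=cv2.INTER_CUBIC)
cv2.imwrite("pics/c4.png",im[:,:,::-1])
```

```text
turn units [0.008 0.008 0.015] | shift, now [-0.029  0.023  0.06 ] | shift after turn [-0.029  0.023  0.06 ]
t 5.9667 pos [500.559 212.903  73.484] q [ 23.472  31.357 111.574 -29.309  22.832  59.104] w 51.31500963509502 F [-0.254  0.881  0.153]
```

View pics/c4.png

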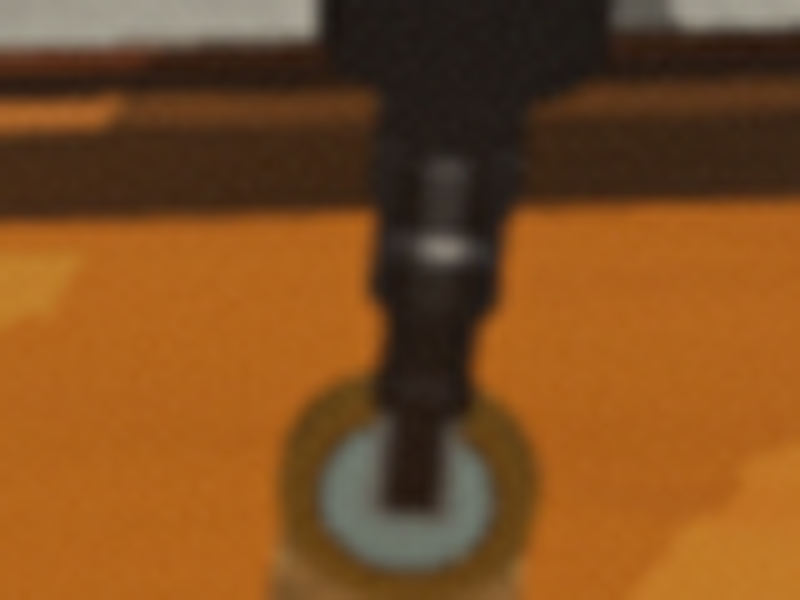

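Emit:
move_arm(targets=[[[0,0,0],[0,0,0],-0.3],[[0,0,0],[0,0,0],-0.5],[[0,0,0],[0,0,0],-0.6],[[0,0,0],[0,0,0],-0.7],[[0,0,0],[0,0,0],-0.8],[[0,0,0],[0,0,0],-1],[[0,0,0],[0,0,0],-1],[[0,0,0],[0,0,0],-1]], squeeze=40)

```text
clock: 6.68
eef_pos: [500.4, 213.3, 75.2]
tool_rot: [[0.172, 0.925, 0.339], [0.985, -0.161, -0.06], [-0.0, 0.344, -0.939]]
contact_force: [-4.1, 1.0, 6.2]
width: 9.3
```

Emit:
move_arm(targets=[[[0,0,-0.2],[0,0,0],-1],[[0,0,-0.4],[0,0,0],-1],[[0,0,-0.6],[0,0,0],-1],[[0,0,-0.6],[0,0,0],-1],[[0,0,-0.6],[0,0,0],-1],[[0,0,-0.6],[0,0,0],-1],[[0,0,-0.6],[0,0,0],-1],[[0,0,-0.6],[0,0,0],-1],[[0,0,-0.6],[0,0,0],-1],[[0,0,0],[0,0,0],-1]])

```text
clock: 7.52
eef_pos: [467.8, 219.5, 167.3]
tool_rot: [[0.171, 0.924, 0.341], [0.985, -0.161, -0.058], [0.001, 0.346, -0.938]]
contact_force: [0.7, 1.5, -2.0]
width: 9.4
```

Run:
```python
from plan import *
from m import *
st=ctrl.state(); plan([452.5,11.2,160],flat(0))
s=ctrl.snapshot("scene"); pickle.dump(s,open("pics/s5.pkl","wb"))
q=proj(s,st["eef_pos"])[0]; print(q); x,y=int(q[0])-40,int(q[1])-35
im=cv2.resize(s["pixels"][y:y+60,x:x+80],(800,600),interpolation=cv2.INTER_CUBIC); cv2.imwrite("pics/c5.png",im[:,:,::-1])
```

```text
turn units [ 2.939  0.243 -1.422] | shift, now [-10.394   0.844   0.685] | shift after turn [-10.416  -0.767   0.364]
t 7.5167 pos [467.846 219.516 167.278] q [ 26.038  19.793 109.917 -20.436  35.35   51.111] w 9.356368023693008 F [ 0.695  1.503 -1.986]
[364.246 209.593]
```

View pics/c5.png

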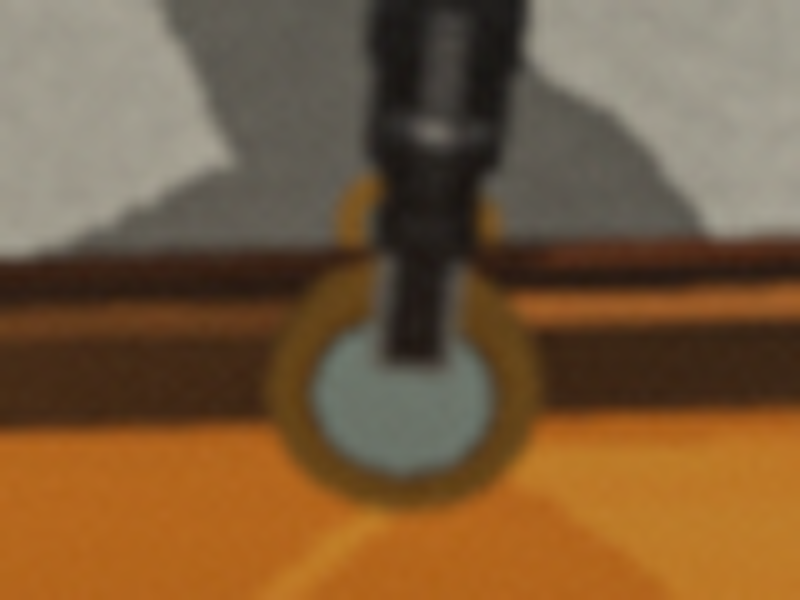

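Emit:
move_arm(targets=[[[0,0,0],[0.735,0.06,-0.355],-1],[[0,0,0],[0.735,0.06,-0.355],-1],[[0,0,0],[0.735,0.06,-0.355],-1],[[0,0,0],[0.735,0.06,-0.355],-1],[[-0.4,0,0],[0,0,0],-1],[[-0.9,0,0],[0,0,0],-1],[[-1,0,0],[0,0,0],-1],[[-1,0,0],[0,0,0],-1],[[-1,0.1,0],[0,0,0],-1],[[-1,0.1,0],[0,0,0],-1],[[-1,0.2,0],[0,0,0],-1],[[-1,0.2,0],[0,0,0],-1]])

```text
clock: 8.57
eef_pos: [478.5, 71.1, 165.0]
tool_rot: [[0.008, 1.0, 0.01], [1.0, -0.008, -0.005], [-0.005, 0.01, -1.0]]
contact_force: [0.5, 1.1, -2.3]
width: 9.0
```

Emit:
move_arm(targets=[[[-1,0,0],[0,0,0],-1],[[-1,0,0],[0,0,0],-1],[[-0.7,0,0],[0,0,0],-1],[[-0.4,0,0],[0,0,0],-1],[[0,0,0],[0,0,0],-1],[[0,0,0],[0,0,0],-1]])

```text
clock: 9.07
eef_pos: [478.3, 10.5, 165.6]
tool_rot: [[0.009, 1.0, 0.009], [1.0, -0.009, -0.005], [-0.004, 0.009, -1.0]]
contact_force: [0.2, -0.2, -1.8]
width: 9.3
```

Run:
```python
from plan import *
from m import *
plan([480.7,11.2,110],flat(0)); st=ctrl.state(); T,p=st["tool_rot"],st["eef_pos"]; print(T)
s=ctrl.snapshot("scene"); pickle.dump(s,open("pics/s6.pkl","wb"))
q=proj(s,p)[0]; x,y=int(q[0])-40,int(q[1])-35; k=10
im=cv2.resize(s["pixels"][y:y+60,x:x+80],(800,600),interpolation=cv2.INTER_CUBIC)
hsv=cv2.cvtColor(im,cv2.COLOR_RGB2HSV); m=((hsv[...,1]<85)&(hsv[...,2]>75)).astype(np.uint8); m[:250]=0;m[560:]=0
c=max(cv2.findContours(m,0,1)[0],key=cv2.contourArea); hull=cv2.convexHull(c)
x0,y0,w,h=cv2.boundingRect(c); low=c[c[:,0,1]>y0+0.35*h]
(cx,cy),ax,an=cv2.fitEllipse(low); print("bbox",x0,y0,w,h,"ell",cx,cy,ax,an)
cv2.ellipse(im,((cx,cy),ax,an),(255,0,0),1)
o,d=ray(s,x+(cx+.5)/k-.5,y+(cy+.5)/k-.5)
nn=T[:,1]; P=o+d*((p+4*nn-o)@nn)/(d@nn); print("glass centre in tool",T.T@(P-p), "world",P)
cv2.imwrite("pics/c6.png",im[:,:,::-1])
```

```text
turn units [ 0.075  0.038 -0.071] | shift, now [0.051 0.097 2.781] | shift after turn [0.037 0.122 2.78 ]
t 9.0667 pos [478.256  10.456 165.603] q [ -5.758  21.366 102.363  -0.251  55.735  -5.126] w 9.269058499939309 F [ 0.243 -0.19  -1.759]
[[ 0.009  1.     0.009]
 [ 1.    -0.009 -0.005]
 [-0.004  0.009 -1.   ]]
bbox 328 347 168 106 ell 411.0623474121094 416.8074035644531 (62.6263427734375, 182.55735778808594) 89.68163299560547
glass centre in tool [-0.426  4.    17.253] world [482.407   9.917 148.389]
```

View pics/c6.png

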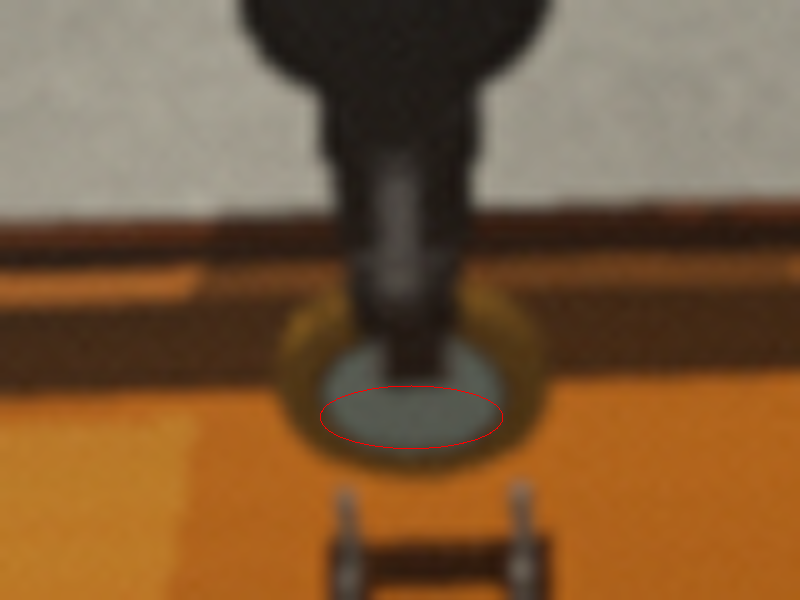

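Run:
```python
from plan import *
s=load("s6"); st=ctrl.state(); T,p=st["tool_rot"],st["eef_pos"]; q=proj(s,p)[0]; x,y=int(q[0])-40,int(q[1])-35
nn=T[:,1]
for (cx,cy),off,r in (((413,478),5,35),((413,450),4,23.8)):
    o,d=ray(s,x+(cx+.5)/10-.5,y+(cy+.5)/10-.5); P=o+d*((p+off*nn-o)@nn)/(d@nn); t=T.T@(P-p); print(t,"centre z in tool",t[2]-r)
```

```text
[-1.275  5.    40.741] centre z in tool 5.741234862842333
[-0.873  4.    30.57 ] centre z in tool 6.769937941507525
```

Emit:
move_arm(targets=[[[0.09,0.075,0],[0.075,0.038,-0.071],-1],[[0,0,0.5],[0,0,0],-1],[[0,0,0.6],[0,0,0],-1],[[0,0,0.6],[0,0,0],-1],[[0,0,0.6],[0,0,0],-1],[[0,0,0.5],[0,0,0],-1],[[0,0,0.15],[0,0,0],-1],[[0,0,0],[0,0,0],-1]])

```text
clock: 9.78
eef_pos: [479.8, 12.9, 106.3]
tool_rot: [[-0.002, 1.0, -0.002], [1.0, 0.002, 0.001], [0.001, -0.002, -1.0]]
contact_force: [-0.2, -0.5, -2.3]
width: 9.2
```

Run:
```python
from plan import *
plan([480,12,59.5],flat(0)); p=ctrl.state()["eef_pos"]; out=[]
for k,b in (("top",(310,195,70,70)),("scene",(250,205,70,70))):
    s=ctrl.snapshot(k); pickle.dump(s,open(f"pics/{k}7.pkl","wb")); x,y,w,h=b
    im=cv2.resize(s["pixels"][y:y+h,x:x+w],(400,400),interpolation=cv2.INTER_CUBIC)
    out.append(im)
cv2.imwrite("pics/c7.png",np.hstack(out)[:,:,::-1])
```

```text
turn units [-0.013 -0.004  0.018] | shift, now [-0.046  0.013  2.34 ] | shift after turn [-0.045  0.009  2.34 ]
t 9.7833 pos [479.816  12.903 106.307] q [ -5.607  27.133 105.226   0.029  47.731  -5.753] w 9.226387410653675 F [-0.232 -0.539 -2.277]
```

View pics/c7.png

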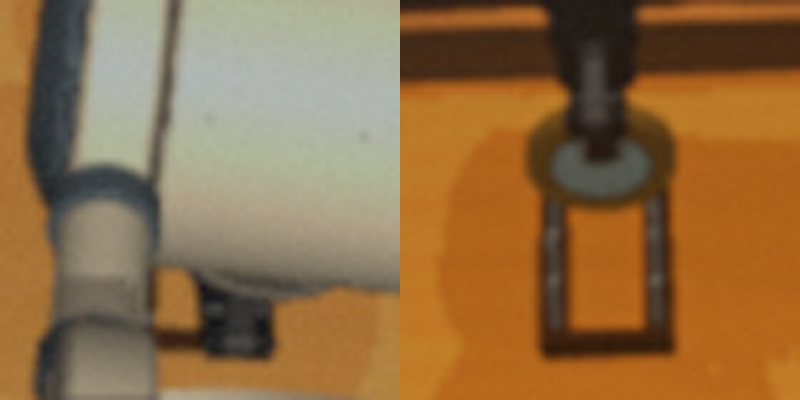

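Emit:
move_arm(targets=[[[0,0,0.3],[0,0,0],-1],[[0,0,0.3],[0,0,0],-1],[[0,0,0.3],[0,0,0],-1],[[0,0,0.3],[0,0,0],-1],[[0,0,0.3],[0,0,0],-1],[[0,0,0.3],[0,0,0],-1],[[0,0,0.15],[0,0,0],-1],[[0,0,0],[0,0,0],-1]])

```text
clock: 10.55
eef_pos: [479.7, 12.3, 67.1]
tool_rot: [[-0.001, 1.0, -0.001], [1.0, 0.001, 0.0], [0.0, -0.001, -1.0]]
contact_force: [-0.2, -0.4, -1.4]
width: 9.3
```

Emit:
move_arm(targets=[[[0,0,0.1],[0,0,0],-1],[[0,0,0.1],[0,0,0],-1],[[0,0,0],[0,0,0],-1]])

```text
clock: 10.8
eef_pos: [480.2, 12.3, 63.9]
tool_rot: [[-0.001, 1.0, 0.0], [1.0, 0.001, 0.0], [0.0, 0.0, -1.0]]
contact_force: [0.4, -0.9, -0.7]
width: 9.1
```

Emit:
move_arm(targets=[[[0,0,0.07],[0,0,0],-1],[[0,0,0.05],[0,0,0],-1],[[0,0,0],[0,0,0],-1]])

```text
clock: 11.05
eef_pos: [480.6, 12.2, 62.7]
tool_rot: [[-0.001, 1.0, 0.002], [1.0, 0.001, 0.0], [0.0, 0.002, -1.0]]
contact_force: [-6.1, 0.2, 29.0]
width: 9.2
```

Emit:
move_arm(targets=[[[0,0,-0.06],[0,0,0],-1],[[0,0,0],[0,0,0],-1]])

```text
clock: 11.22
eef_pos: [480.4, 12.2, 63.4]
tool_rot: [[-0.001, 1.0, 0.001], [1.0, 0.001, 0.0], [0.0, 0.001, -1.0]]
contact_force: [-0.1, -1.0, 8.6]
width: 9.2
```

Run:
```python
from plan import *
st=ctrl.state(); print(st["eef_pos"],st["contact_force"],st["torque"]); p=st["eef_pos"]; out=[]
for k,b in (("top",(310,205,70,70)),("scene",(250,210,70,70))):
    s=ctrl.snapshot(k); x,y,w,h=b
    out.append(cv2.resize(s["pixels"][y:y+h,x:x+w],(400,400),interpolation=cv2.INTER_CUBIC))
cv2.imwrite("pics/c8.png",np.hstack(out)[:,:,::-1])
```

```text
[480.447  12.205  63.355] [-0.082 -0.976  8.642] [-0.14   0.305 -0.022]
```

View pics/c8.png

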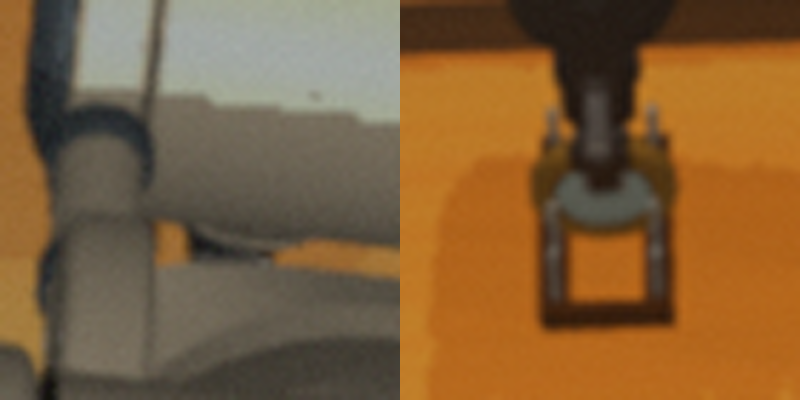

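Emit:
move_arm(targets=[[[0,0,0],[0,0,0],-0.75],[[0,0,0],[0,0,0],-0.7],[[0,0,0],[0,0,0],-0.6],[[0,0,0],[0,0,0],-0.5],[[0,0,0],[0,0,0],-0.4],[[0,0,0],[0,0,0],-0.3],[[0,0,0],[0,0,0],-0.2],[[0,0,0],[0,0,0],-0.2],[[0,0,0],[0,0,0],-0.2]], squeeze=20)

```text
clock: 12.07
eef_pos: [480.1, 12.3, 62.7]
tool_rot: [[-0.001, 1.0, -0.0], [1.0, 0.001, 0.0], [0.0, -0.0, -1.0]]
contact_force: [-0.3, -0.7, 0.3]
width: 33.8
```

Emit:
move_arm(targets=[[[0,0,-0.2],[0,0,0],-0.2],[[0,0,-0.4],[0,0,0],-0.2],[[0,0,-0.6],[0,0,0],-0.2],[[0,0,-0.8],[0,0,0],-0.2],[[0,0,-1],[0,0,0],-0.2],[[0,0,-1],[0,0,0],-0.2],[[0,0,-1],[0,0,0],-0.2],[[0,0,-1],[0,0,0],-0.2],[[-1,0,-1],[0,0,0],-0.2],[[-1,0,-1],[0,0,0],-0.2],[[-1,0,0],[0,0,0],-0.2],[[-1,0,0],[0,0,0],-0.2]])

```text
clock: 13.07
eef_pos: [480.6, -68.7, 224.8]
tool_rot: [[-0.002, 1.0, 0.003], [1.0, 0.002, -0.001], [-0.001, 0.003, -1.0]]
contact_force: [-0.0, 0.1, -0.5]
width: 34.2
```

Emit:
move_arm(targets=[[[-1,0,0],[0,0,0],-0.2],[[-1,0,0],[0,0,0],-0.2],[[-1,0,0],[0,0,0],-0.2],[[-1,0,0],[0,0,0],-0.2],[[-1,0,0],[0,0,0],-0.2],[[-1,0,0],[0,0,0],-0.2],[[-1,0,0],[0,0,0],-0.2],[[-1,0,0],[0,0,0],-0.2],[[-0.5,0,0],[0,0,0],-0.2],[[0,0,0],[0,0,0],-0.2]])

```text
clock: 13.9
eef_pos: [480.4, -239.4, 223.2]
tool_rot: [[0.001, 1.0, 0.001], [1.0, -0.001, -0.0], [-0.0, 0.001, -1.0]]
contact_force: [0.2, 0.4, -1.5]
width: 33.8
```

Run:
```python
from plan import *
st=ctrl.state(); print(st["clock"],st["eef_pos"],st["contact_force"]); out=[]
for k,b in (("top",(310,200,70,70)),("scene",(250,210,70,70))):
    s=ctrl.snapshot(k); pickle.dump(s,open(f"pics/{k}9.pkl","wb")); x,y,w,h=b
    out.append(cv2.resize(s["pixels"][y:y+h,x:x+w],(400,400),interpolation=cv2.INTER_CUBIC))
    o=load(k+"0")["pixels"].astype(int); d=np.abs(s["pixels"].astype(int)-o).max(2)
    B={"top":{"can":(236,110,32,36),"lid":(418,215,46,36)},"scene":{"can":(362,303,38,40),"lid":(185,228,38,38)}}[k]
    for nm,(x,y,w,h) in B.items(): print(k,nm,"mean diff",d[y:y+h,x:x+w].mean(),[tuple(np.round(cv2.phaseCorrelate(cv2.cvtColor(o[y:y+h,x:x+w].astype(np.uint8),7).astype(np.float32),cv2.cvtColor(s["pixels"][y:y+h,x:x+w].copy(),7).astype(np.float32))[0],2))])
cv2.imwrite("pics/c9.png",np.hstack(out)[:,:,::-1])
```

```text
13.9 [ 480.374 -239.365  223.169] [ 0.237  0.386 -1.47 ]
top can mean diff 3.2699652777777777 [(np.float64(-0.06), np.float64(0.03))]
top lid mean diff 9.202294685990339 [(np.float64(-0.22), np.float64(-0.04))]
scene can mean diff 3.517105263157895 [(np.float64(0.04), np.float64(0.05))]
scene lid mean diff 9.655817174515235 [(np.float64(-0.42), np.float64(-0.09))]
```

View pics/c9.png

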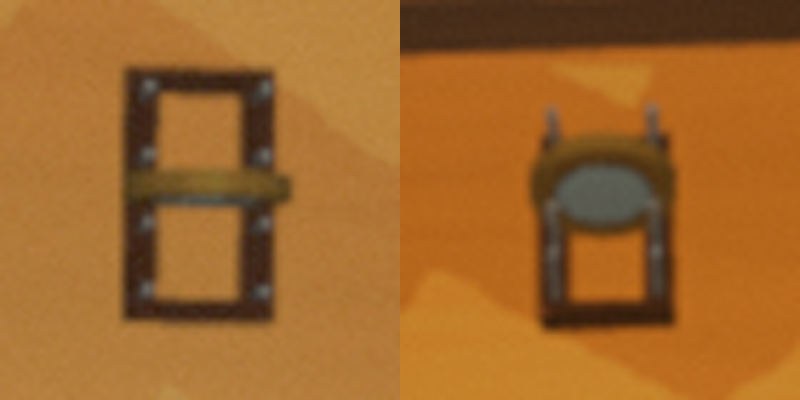

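```bash
python3 -c "
from plant import ctrl
print(ctrl.hand_in())"
```

```text
the job is handed in; nothing more can be done
None
```

The brass hand lens is standing upright in the middle gap of the rack, resting on both rails, with the gripper open and clear. I handed the job in at about 14 s of the 38 s allowed.

I pinched the lens on its mid-line (gripper opening 9.3 mm) and lifted it out along its own plane. I lowered it slowly until it touched the rails, backed off, opened the fingers and rose straight up.

**Last checks:**
- **Lens:** both camera views, taken about 2 s after release, show it in the gap between the middle tines. It sits about 1 mm off the rack's mid-line.
- **Canister:** it shows no movement (under 0.1 px in both views).
- **Blue lid:** it shifted less than 0.5 px. I put that down to the arm's shadow moving across it, but did not confirm it separately.

**What disagreed or failed:**
- **Rail height:** contact came with the tool about 4 mm higher than I had predicted. It pressed at 29 N for a moment before I backed off to 9 N.
- **Camera agreement:** the two cameras placed the rack about 2 mm apart, so I aimed between them.
- **Lens fit:** one automatic fit of the glass outline failed, so I used the rim's lowest point instead.

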